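Set the sprung tile clamp open on its stop pin

ROBOT

A 6-joint arm with a two-finger parallel gripper is mounted at the origin on the work surface. World frame = base frame: x ahead of the robot, y to its left, z up, the work surface at z = 0. Lengths are in m, angles in rad, forces in N, time in s.
With the tool pointing down it reaches from about 0.325 to 0.75 m from the base axis. Payload 7.6 kg.
Tool frame: the origin (TCP) lies where the fingers leave the gripper's body, on its centre line; the fingertips stand 73 mm ahead of it and the grasp point (between the pads) lies 54 mm ahead of it (manip.grasp_offset is the distance from the TCP to the grasp point, in m); z points along the fingers, y is the line along which they close (so a half turn about z gives the same grasp; the last joint's range is limited). The gripper opens to 85 mm and grips with 20 to 120 N. Pads are 22 mm wide; open, the fingers measure 114 mm over their backs; the gripper's body (76 mm by 85 mm) begins 54 mm behind the grasp point. The pads swing forward as they close: fully open they stand 13 mm farther back than shut.
Start: joints at [-0.07, 0.052, 1.401, -0, 1.689, -0.07], TCP at [0.525, 0, 0.304] pointing down, gripper open.
Joint ranges: [-2.9, 2.9], [-0.91, 2.17], [0.12, 2.37], [-1.06, 4.2], [0.26, 2.73], [-2.93, 2.93]. Speed limits (rad/s): [2.57, 2.57, 3.01, 3.14, 3.14, 3.14].

INTERFACE

Orientations are given as a unit quaternion [x, y, z, w].
In Python, from workcell import manip gives the robot as it stands. The module is installed in compiled form; this text tells all that it offers.
- The arm moves only by the shell command python3 -m crank 'ROWS' [OPENING]. ROWS is text: rows parted by semicolons, each of 6 numbers parted by spaces: the shift along the world's x, y, z as a fraction of full scale, then the turn, a rotation vector about the world's x, y, z as a fraction of full scale. A call has 1 to 12 rows; each row shifts and turns the commanded pose from where the row before left it; what a row does not reach is not made up. Full scale, the value 1, is 0.25 m for a shift and 45 degrees for a turn. A row lasts 1/8 s, in which the tool goes at most 62.5 mm and 10.7 degrees, less where a joint would pass 70% of its speed; a pose out of reach is approached as far as the arm can. A call with a number of a shift or a turn outside -1 to 1 is refused whole. A call with a gripper value outside its range is refused whole. OPENING is the gripper's target within -1 to 1 (shut at 1, half-way at 0, fully open at -1), set as the call begins (- or left out, the last holds). The fingers move at their own pace and stop on an object; the grip force is fixed at half the most. Time passes only in rows, so rows that do not move let the fingers close. It gives the time, the measured TCP pose, the force, the opening and the grip force at its end, in the units of the state.
- manip.read_state(): the state, without advancing time (a new reading comes with each control period).
- manip.get_image(name): name is "scene" or "side" or "wrist"; returns a dict with "color" (420x560x3 uint8, red, green, blue), "fx", "fy", "cx", "cy" (pixels), "k1" (the pictures are not rectified: a ray, as slopes to the right and down, at radius r is drawn at 1 + k1 r^2 times it, then the intrinsics apply), "rvec" (rotation vector, rad) and "tvec" (3), from world to camera coordinates, as OpenCV has them. Camera axes: x right, y down, z forward; pixel columns grow to the right and rows downward; lengths in m; the calibration is good to about 2 mm. A picture is of the moment at which its call begins. There is no depth.
- manip.hand_in(): hands the job in; it is judged then, once.
The state is a dict: "t": time; "qpos": joint angles; "dq": joint speeds; "effort": joint torques, N m; "tcp_pos": TCP position; "tool_rot": TCP orientation; "wrist_force": force on the tool from outside, world axes, zero at the start; "wrist_torque": the same for the moment, N m; "grip_width": opening from 0.0 (shut) to 1.0 (fully open); "grip_force": force on a finger pad.
Only numpy, scipy, OpenCV 4.12 (cv2) and the standard library are available. Lean on these libraries where they do the work, as an engineer would, in place of code of your own. Each camera call takes 0.05 s, during which the arm holds its last target. There are 200 camera calls.

TASK

Open the tile clamp so that the fired tile lies loose: from the tile's side, push the upright plate of the sprung jaw away from the tile, well past the stop pin so that the pin pops up behind the jaw's catch, then let go so that the jaw springs back and stays latched against the pin. Only push, with the fingertips or the outside of the fingers: do not pinch the plate or touch its rubber-covered back, leave the tile lying where it is, and leave the jar, mug, wooden stick and fish alone.

Things in the scene. Friction and masses are not known exactly. Their poses are not given: they have to be found in the camera images.
- jig: Tile clamp fixed to the table: plywood base 250 x 150 x 12 mm (x, y, z). Origin: centre of its underside, at table height. Its +x is the way the jaw opens, +z up. Along x (mm): wooden fence -118 to -100, top at z 28; tile -100 to 0; sprung aluminium jaw block, 22 long, 94 wide, top at z 29, tile-side face at x = jaw value; wooden end block 95 to 115, top at z 34.
- jaw (a joint): Jaw position along clamp +x, m. 0 closed on the tile; from 0.012 its ramp presses the pin down; past 0.038 the pin pops up; 0.038 latched against the pin; 0.062 hard stop. Push to 0.045-0.060 to latch; let go below 0.036 and it springs shut. Spring to closed: 5.6 N at 0, 10.6 N at 0.062; pressing the pin adds up to about 3 N; damping 12 N per m/s.
- push_face (a point): Centre of the tile-side face (looks to clamp -x) of the jaw's upright aluminium plate; axes as the clamp, moves with the jaw; at jaw 0 it is at clamp x 3, y 0, z 52 mm. Plate 50 mm wide (y), z 29 to 75 mm, 10 mm thick with its black rubber back. The space over the tile before it is free. The jaw's catch: a low block at clamp y -47 to -67 mm, top at z 39 mm.
- stop_pin (a joint): How far the stop pin is pressed down, m: 0 fully up, 0.011 under the jaw's catch. Sprung upward.
- pin_tip (a point): Top of the round-ended brass stop pin, diameter 10 mm, which stands in a steel bushing in the base at x 35, y -59 mm of the clamp; tip 32 mm above the table when up.
- tile: Fired terracotta tile 100 x 100 x 10 mm lying loose on the base between fence and jaw, lightly held by the jaw at the start. Origin: centre of its underside (12 mm above the table; its top is at 22 mm).
- jar: Lidded jar, diameter 54 mm, 65 mm high, standing loose beside the clamp on its +y side. Origin: centre of its underside.
- mug: White mug, 72 mm across, 80 mm high, with a handle, standing loose beside the clamp on its +y side. Origin: centre of its underside.
- rib: Wooden modelling stick 150 x 16 x 10 mm lying loose beside the clamp on its -y side. Origin: centre of its underside, x along it.
- fish: Flat fired clay fish, about 112 x 72 x 10 mm, lying loose off the clamp's -y side. Origin: underside, centre of its round belly; the tail lies to its +x.
Not all that is in view belongs to the job. Leave any green or pink look-alike of the tile alone.

How it is judged:
On the way:
1. the fingers push the upright plate, taking the jaw more than 30 mm open (value of joint jaw above 0.03 m and contact force between the fingers and jaw_c3 above 1 N), for 0.05 s.
At the end, for the whole second after the job is handed in: The jaw rests latched against the stop pin (jaw between 0.035 and 0.040 m, still), the pin is up (pressed less than 4 mm), the tile lies flat on the base within 20 mm of where it was, and jar, mug, stick and fish are within 30 mm of where they were (value of joint jaw between 0.035 and 0.04 m and velocity of joint jaw between -0.01 and 0.01 m/s and value of joint stop_pin below 0.004 m and z of tile in the frame of jig between 0.008 and 0.018 m and distance of tile from where it was at the start of the episode below 0.02 m and angle between tile's own z axis and vertical below 0.1 rad and distance of each of jar, mug, rib, fish from where it was at the start of the episode below 0.03 m); the robot touches nothing.
It fails at once if the tile is lifted, tipped or shoved away (more than 10 mm up, 0.3 rad or 30 mm) (z of tile in the frame of jig above 0.022 m or distance of tile from where it was at the start of the episode above 0.03 m or angle between tile's own z axis and vertical above 0.3 rad).
It fails at once if the plate is pinched or its rubber back touched by the fingers (over 1.5 N) (contact force between the fingers and jaw_c4 above 1.5 N).
It fails at once if the jar, mug, stick or fish is knocked away or lifted (moved over 40 mm) (distance of any of jar, mug, rib, fish from where it was at the start of the episode above 0.04 m).
It also fails if it takes over 35 s, if anything falls off the work surface, if the arm or the gripper's body presses on something with over 40 N, if the wrist force passes 120 N, or if a joint passes its speed limit or range.

## Working session

There is one attempt and no reset: what is moved stays moved. The work goes in short steps, Python scripts to look and compute and a shell command to move; the robot and the scene stay as the last step left them, time stands still between calls to the robot, and variables do not carry over. Pictures are saved under pics/ and viewed, at most 10 in all, crops included, and the job is handed in when it is done.

```bash
mkdir -p pics
cat > h.py <<'E'
import numpy as np, cv2
from workcell import manip
def snap(n,f):
    im=manip.get_image(n); cv2.imwrite('pics/'+f,im['color'][:,:,::-1])
    np.save('pics/'+n+'.npy',im,allow_pickle=True); return im
def load(n): return np.load('pics/'+n+'.npy',allow_pickle=True).item()
def cal(im):
    K=np.array([[im['fx'],0,im['cx']],[0,im['fy'],im['cy']],[0,0,1.]]);D=np.array([im['k1'],0,0,0.])
    return K,D,np.array(im['rvec'],float),np.array(im['tvec'],float)
def ray(im,p):
    K,D,r,t=cal(im);R=cv2.Rodrigues(r)[0]
    u=cv2.undistortPoints(np.array([[p]],float),K,D)[0,0]
    return -R.T@t, R.T@np.array([u[0],u[1],1])
def onz(im,p,z):
    o,d=ray(im,p); return o+d*(z-o[2])/d[2]
def proj(im,P):
    K,D,r,t=cal(im); return cv2.projectPoints(np.array(P,float).reshape(-1,1,3),r,t,K,D)[0][:,0]
E
python3 - <<'E'
from h import *
a=snap('scene','s0.png');b=snap('side','d0.png')
for i in (a,b): print(ray(i,(280,210)))
print(manip.read_state())
E
```

```text
(array([ 1.31677127, -0.10666476,  0.75682817]), array([-0.75584152,  0.11413804, -0.6449528 ]))
(array([ 0.38280103, -0.79244064,  0.98970481]), array([ 0.11807166,  0.64555069, -0.75464899]))
{'t': 0.1, 'qpos': array([-7.03073753e-02,  5.27514768e-02,  1.40162470e+00, -1.42055033e-05,
        1.68864812e+00, -7.03134849e-02]), 'dq': array([ 4.69387939e-04, -8.60004909e-04, -3.32180947e-03,  1.65847293e-03,
        4.42025852e-05, -1.64172147e-03]), 'effort': array([ 2.37367596e-03, -3.82580674e+01, -3.60984743e+01, -5.21182415e-05,
        4.78979055e-03, -6.69374316e-06]), 'tcp_pos': array([5.24820517e-01, 2.87797301e-05, 3.03167504e-01]), 'tool_rot': array([ 7.07105027e-01,  7.07108173e-01, -4.74680345e-04, -5.35847630e-04]), 'wrist_force': array([-0.24698714,  0.26198964, -0.20177123]), 'wrist_torque': array([0.06491886, 0.04463356, 0.00553074]), 'grip_force': 0.0, 'grip_width': 0.9992712201934617}
```

View pics/s0.png

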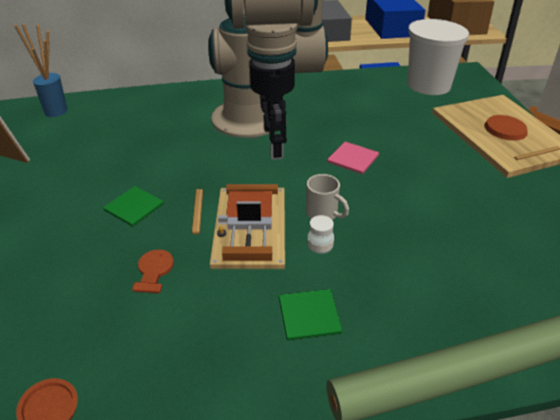

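View pics/d0.png

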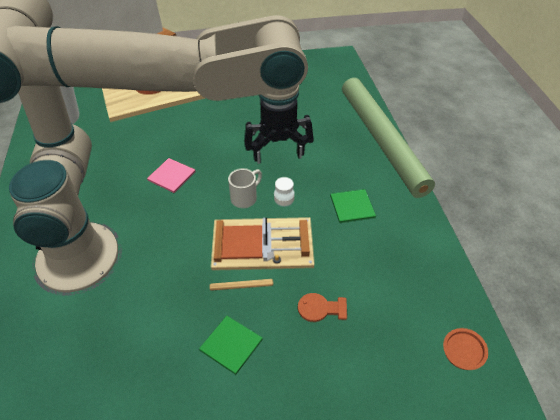

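The scene view shows the clamp at (248,228), with the tile at (250,203), the black-backed plate at (249,212) and the pin at (222,232). The mug is at (322,198), the jar at (320,235), the stick at (197,210) and the fish at (155,265). In the side view the clamp is at (263,243) and the jaw at (267,240).

Possible look-alikes of the tile (scene pixels) are green (133,205), green (310,313), pink (353,157), and a terracotta disc on the board (507,127). The real one is the terracotta square inside the jig, at (250,203) in scene and (241,241) in side. I'll check this in a close crop and measure the base.

Run:
```python
from h import *
ims={n:load(n) for n in('scene','side')}
out=[]
for n,(x0,y0,x1,y1) in {'scene':(200,175,300,275),'side':(200,205,325,280)}.items():
    im=ims[n];c=im['color'];hsv=cv2.cvtColor(c,cv2.COLOR_RGB2HSV)
    m=np.zeros(c.shape[:2],np.uint8)
    sub=hsv[y0:y1,x0:x1]
    ng=~((sub[...,0]>60)&(sub[...,0]<95)&(sub[...,1]>90))
    m[y0:y1,x0:x1]=ng*255
    m=cv2.morphologyEx(m,cv2.MORPH_OPEN,np.ones((3,3)))
    ct=max(cv2.findContours(m,0,2)[0],key=cv2.contourArea)
    h=cv2.convexHull(ct);q=cv2.approxPolyDP(h,4,True)[:,0]
    print(n,q.tolist())
    for p in q: print(p,onz(im,p,0.012).round(4)[:2],onz(im,p,0).round(4)[:2])
    out.append(cv2.resize(c[y0:y1,x0:x1],None,fx=4 if n=='scene' else 3.2,fy=4 if n=='scene' else 3.2,interpolation=2))
H=max(o.shape[0] for o in out)
out=[cv2.copyMakeBorder(o,0,H-o.shape[0],0,0,0) for o in out]
cv2.imwrite('pics/crop.png',np.hstack(out)[:,:,::-1])
```

```text
scene [[284, 187], [284, 269], [210, 268], [220, 188]]
[284 187] [0.3622 0.0474] [0.3468 0.0499]
[284 269] [0.6236 0.0052] [0.6124 0.007 ]
[210 268] [ 0.598  -0.1395] [ 0.5864 -0.1401]
[220 188] [ 0.3414 -0.1024] [ 0.3257 -0.1023]
side [[310, 217], [313, 268], [211, 269], [215, 219]]
[310 217] [0.6085 0.0056] [0.6112 0.0154]
[313 268] [ 0.58   -0.1524] [ 0.5824 -0.1445]
[211 269] [ 0.3381 -0.1106] [ 0.3375 -0.1023]
[215 219] [0.363  0.0446] [0.3627 0.0549]
```

View pics/crop.png

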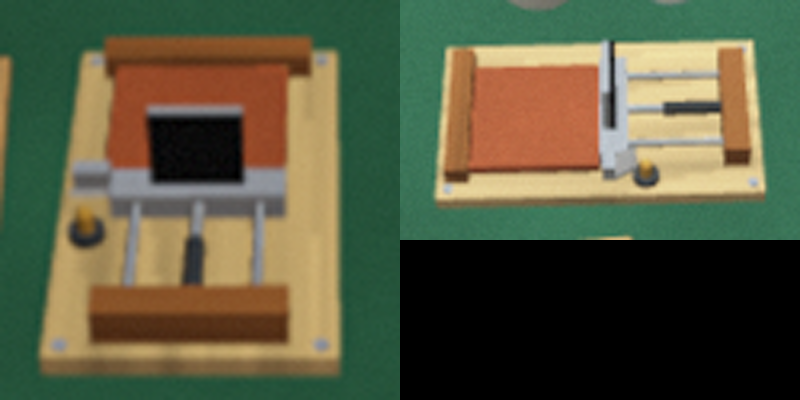

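Square check: the base corners from both views agree, giving sides of 251/248 × 150 mm. The clamp centre is at (0.474, -0.048) with a yaw of about -9.15°. The crop shows the terracotta tile in the clamp, the plate with its black back, and the pin.

Plan: shut the gripper and turn it +81°, so the closing line runs across the clamp. Then come down over the tile and push along clamp +x.

```bash
python3 -m crank '-.038 -.022 -.026 0 0 .225;-.038 -.022 -.026 0 0 .225;-.038 -.022 -.026 0 0 .225;-.038 -.022 -.026 0 0 .225;-.038 -.022 -.026 0 0 .225;-.038 -.022 -.026 0 0 .225;-.038 -.022 -.026 0 0 .225;-.038 -.022 -.026 0 0 .225;0 0 0 0 0 0;0 0 0 0 0 0' 1
python3 - <<'E'
from h import *
from scipy.spatial.transform import Rotation as Ro
s=manip.read_state();R=Ro.from_quat(s['tool_rot']).as_matrix();print(s['tcp_pos'],R.round(3),s['grip_width'])
u=np.array([.987,-.159,0]);v=np.array([.159,.987,0]);c=np.array([.474,-.048,0])
P=[c+u*x/1e3+v*y/1e3+[0,0,z/1e3] for x,y,z in [(3,25,75),(3,-25,75),(13,-25,75),(35,-59,32),(-100,50,22),(0,-50,22)]]
tip=s['tcp_pos']+R[:,2]*.073
for n in('side','wrist'):
    im=snap(n,n+'1.png');c_=im['color'][:,:,::-1].copy()
    for p in proj(im,P): cv2.circle(c_,tuple(int(k) for k in p.round()),2,(255,0,255),-1)
    for p in proj(im,[tip]): cv2.circle(c_,tuple(int(k) for k in p.round()),3,(0,255,255),-1)
    if n=='side': c_=cv2.resize(c_[120:300,180:340],(373,420),interpolation=2)
    o=c_ if n=='side' else np.hstack([o,cv2.resize(c_,(420,315)) if 0 else cv2.copyMakeBorder(cv2.resize(c_,(420,315)),0,105,0,0,0)])
cv2.imwrite('pics/c1.png',o)
E
```

```text
t: 1.35
tcp_pos: [0.4493, -0.0439, 0.2521]
tool_rot: [0.08, 0.997, 0.0, 0.0]
wrist_force: [-0.2, -1.4, -0.8]
grip_width: -0.001
grip_force: 0.0
[ 0.44925362 -0.04387233  0.25210167] [[-0.987  0.16   0.   ]
 [ 0.16   0.987  0.   ]
 [-0.     0.    -1.   ]] -0.0005505436223809598
```

View pics/c1.png

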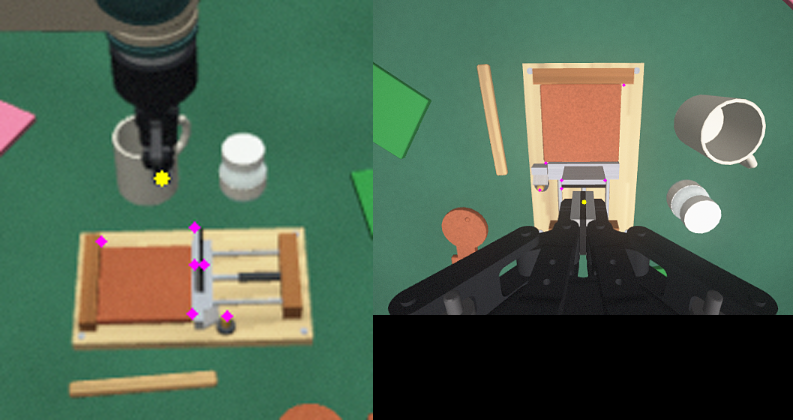

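The projected points match: the plate top edge, the pin and the tile all fall on their image features. The shut fingertips hang 17 mm or more before the plate, over the tile. I'll go down until the tips are 40 mm high, then push most of the way.

```bash
python3 -m crank '0 0 -.139 0 0 0;0 0 -.139 0 0 0;0 0 -.139 0 0 0;0 0 -.139 0 0 0;0 0 0 0 0 0;0 0 0 0 0 0'
python3 -m crank '.04 -.0064 0 0 0 0;.02 -.0032 0 0 0 0;.02 -.0032 0 0 0 0;.02 -.0032 0 0 0 0;.02 -.0032 0 0 0 0;.02 -.0032 0 0 0 0;.02 -.0032 0 0 0 0;0 0 0 0 0 0'
python3 - <<'E'
from h import *
im=snap('side','side2.png');w=snap('wrist','w2.png')
c=im['color'][200:290,190:330]
o=np.hstack([cv2.resize(c,(420,270),interpolation=2),cv2.resize(w['color'],(360,270))])
cv2.imwrite('pics/c2.png',o[:,:,::-1])
E
```

```text
t: 2.2
tcp_pos: [0.4499, -0.044, 0.1144]
tool_rot: [0.079, 0.997, -0.0, 0.001]
wrist_force: [0.8, -0.1, 0.6]
grip_width: 0.0
grip_force: 0.0
t: 3.2
tcp_pos: [0.4889, -0.0503, 0.1133]
tool_rot: [0.078, 0.997, 0.0, -0.001]
wrist_force: [-5.7, -0.2, 4.8]
grip_width: -0.001
grip_force: 3.0
```

View pics/c2.png

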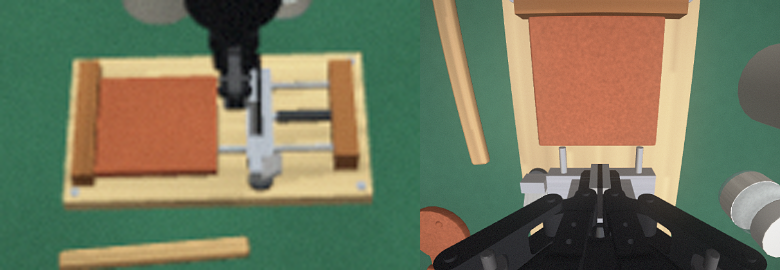

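The jaw has moved about 25 mm and the tile is still in place. The fingers bear on the plate's bare face. The finger geometry agrees (computed jaw value 0.023), so I'll push 29 mm more to reach about 0.052–0.054.

```bash
python3 -m crank '.023 -.0037 0 0 0 0;.023 -.0037 0 0 0 0;.023 -.0037 0 0 0 0;.023 -.0037 0 0 0 0;.023 -.0037 0 0 0 0;0 0 0 0 0 0;0 0 0 0 0 0'
python3 - <<'E'
from h import *
im=snap('side','side3.png');w=snap('wrist','w3.png')
c=im['color'][200:290,190:330]
o=np.hstack([cv2.resize(c,(420,270),interpolation=2),cv2.resize(w['color'],(360,270))])
cv2.imwrite('pics/c3.png',o[:,:,::-1])
E
```

```text
t: 4.18
tcp_pos: [0.5171, -0.0547, 0.1132]
tool_rot: [0.078, 0.997, 0.0, -0.002]
wrist_force: [-8.7, 1.6, 6.7]
grip_width: -0.003
grip_force: 4.8
```

View pics/c3.png

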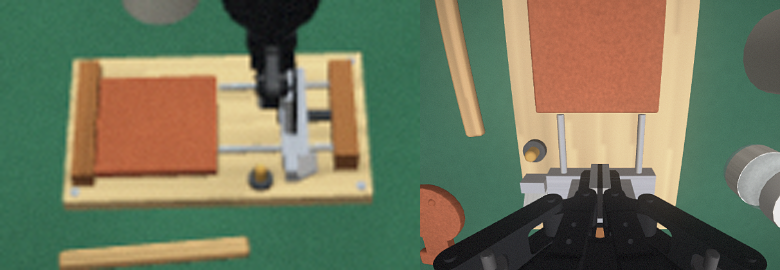

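The pin stands free and up on the tile side of the catch, and the tile hasn't moved. I'll back off gently along clamp -x and then rise.

```bash
python3 -m crank '-.02 .0032 0 0 0 0;-.02 .0032 0 0 0 0;-.02 .0032 0 0 0 0;-.02 .0032 0 0 0 0;-.03 .0048 0 0 0 0;-.03 .0048 0 0 0 0;-.03 .0048 0 0 0 0;0 0 .1 0 0 0;0 0 .15 0 0 0;0 0 .15 0 0 0;0 0 .15 0 0 0;0 0 0 0 0 0'
python3 - <<'E'
from h import *
im=snap('side','side4.png');w=snap('wrist','w4.png')
c=im['color'][200:290,190:330]
o=np.hstack([cv2.resize(c,(420,270),interpolation=2),cv2.resize(w['color'],(360,270))])
cv2.imwrite('pics/c4.png',o[:,:,::-1])
E
```

```text
t: 5.78
tcp_pos: [0.4761, -0.0483, 0.2538]
tool_rot: [0.078, 0.997, -0.0, 0.003]
wrist_force: [-0.2, -0.6, 0.3]
grip_width: -0.002
grip_force: 0.0
```

View pics/c4.png

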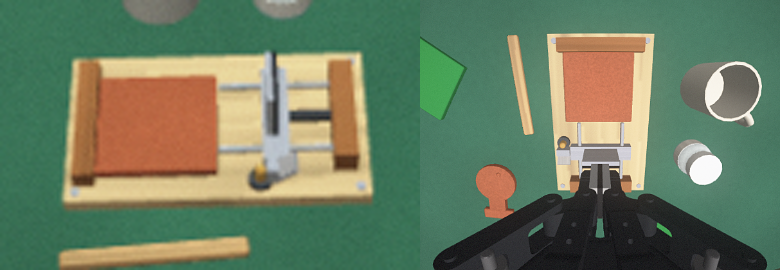

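The jaw rests against the raised pin, about 38 mm open, with the tile loose in place and the robot clear of everything.

```bash
python3 -c "
from workcell import manip
print(manip.hand_in())"
```

```text
the job is handed in; nothing more can be done
None
```

The job is handed in: the last picture showed the jaw latched against the raised stop pin at about 38 mm and the tile loose where it was, with the jar, mug, stick and fish untouched; the hand-in returned no verdict.

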